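# Close and latch a hinged plaster casting mould

### The arm

A 6-joint arm with a two-finger parallel gripper is mounted at the origin on the work surface. World frame = base frame: x ahead of the robot, y to its left, z up, the work surface at z = 0. Lengths are in m, angles in rad, forces in N, time in s.
With the tool pointing down it reaches from about 0.35 to 0.775 m from the base axis. Payload 7.3 kg.
Tool frame: the origin (TCP) lies on the centre line of the jaws, within the pads' length; the fingertips stand 17 mm ahead of it and the grasp point (between the pads) lies 2 mm behind it (robot.tip_extent is the distance from the TCP to the fingertips, in m); z points along the fingers, y is the line along which they close (so a half turn about z gives the same grasp; the last joint's range is limited). The gripper opens to 92 mm and grips with 3 to 60 N. Pads are 19 mm wide; open, the fingers measure 130 mm over their backs; the gripper's body (75 mm by 190 mm) begins 47 mm behind the grasp point.
Start: joints at [-1.432, 0.342, 1.524, -0, 1.275, -0.146], TCP at [0.148, -0.504, 0.244] pointing down, gripper open.
Joint ranges: [-2.53, 2.53], [-0.77, 2.02], [0.04, 2.7], [-1, 4.14], [0.28, 2.66], [-3.11, 3.11]. Speed limits (rad/s): [2.57, 2.57, 3.14, 3.14, 3.14, 3.14].

### API

Orientations are given as [roll, pitch, yaw] about the fixed x, y, z axes, in that order (R = Rz(yaw) Ry(pitch) Rx(roll)).
In Python, from cell import robot gives the robot as it stands.
- The arm moves only by the tool step_arm, never from a script. Its argument "motion" is a list of rows, each a list of 2 entries, a list of its own where there are three numbers: the shift along the tool's x, y, z in units of 60 mm (1.0 is 60 mm), then the turn about the tool's z in rad. In form: [[[x, y, z], spin], ...]. A call has 1 to 10 rows; each row is the pose to reach, as a shift and turn from the pose commanded when the call began, along the tool's axes at that moment; what a row does not reach only later rows make up. A row lasts 1/8 s, in which the tool goes at most 62.5 mm and 10.7 degrees, less where a joint would pass 70% of its speed; a pose out of reach is approached as far as the arm can. A call with a gripper value outside its range is refused whole. "hand" is the closure in counts, from 0 (fully open) to 255 (shut), set as the call begins (left out, the last holds). The fingers move at their own pace and stop on an object; "squeeze" is the grip in N (left out, the last holds). Time passes only in rows, so rows that repeat a pose let the fingers close. It gives the time, the measured TCP pose, the force, the opening and the grip force at its end, in the units of the state.
- robot.observe(): the state, without advancing time (a new reading comes with each control period).
- robot.read_camera(name): name is "scene" or "top"; returns a dict with "pixels" (480x640x3 uint8, red, green, blue), "intrinsics" (3x3 intrinsics, pixels), "xyz" and "rotation" of the camera in the world. Camera axes: x right, y up, looking along -z (the intrinsics and any distortion apply to the point x, -y, -z); pixel columns grow to the right and rows downward; lengths in m; the calibration is good to about 2 mm. A picture is of the moment at which its call begins. There is no depth.
- robot.hand_in(): hands the job in; it is judged then, once.
The state is a dict: "time": time; "qpos": joint angles; "qvel": joint speeds; "joint_efforts": joint torques, N m; "tool_pos": TCP position; "tool_rot": TCP orientation; "contact_force": force on the tool from outside, world axes, zero at the start; "torque": the same for the moment, N m; "opening": finger opening in m; "grip_force": force on a finger pad.
Only numpy, scipy, OpenCV 4.12 (cv2) and the standard library are available. Lean on these libraries where they do the work, as an engineer would, in place of code of your own. Each camera call takes 0.05 s, during which the arm holds its last target. There are 200 camera calls.

### The job

Get the hinged plaster mould ready for pouring: push its open half shut, hook the wire loop of the draw latch on top over its keeper, then swing the latch lever back over centre and snap it fully down, so that the seam is drawn tight. Do not knock over or shift the other things standing and lying on and around the mould.

Things in the scene. Friction and masses are not known exactly. Their poses are not given: they have to be found in the camera images.
- mould: White plaster two-part mould in aluminium cradles, fixed; shut it is 150 (x) by 158 (y) mm, 126 high at the latch straps. Origin: middle of the shut mould at bench level. x runs along the seam to the hinge (vertical axis at x=+85, y=0 mm), z up. Left half (+y) is fixed, right half (-y) swings. The draw latch crosses the seam on top, in the plane x=-45 mm
- mould_half (a joint): angle of the right half about the hinge, rad: 0 is shut, grows as its free (-x) end swings out to -y. Starts 0.2 to 0.7, stays where it is left, needs about 2 N to push at the latch strap
- latch_lever (a joint): lever angle, rad: 0 fully down (flat on the left half, pointing to mould +y); grows as it swings up and over to the right half; upright at 1.71, forward stop at 2.06. Starts 0.85 to 1.5, stays where left. With the loop hooked, a spring resists it (up to about 4 N near its end) below about 1.1; past centre, near 0.28, it snaps down by itself
- latch_pivot (a point): lever pivot, at mould (-45, 18, 139) mm, 13 mm above the strap; its axis is the mould's x; axes as the mould's. The lever is a steel strip 26 wide, 4 thick, 60 mm long from the pivot, with a red grip; down, it slopes 8 degrees below level, end down
- lever_end (a point): middle of the lever's slightly upturned end, 58 mm from the pivot, on its loop side (the upper side when down)
- loop_bar (a point): middle of the cross bar (5 mm thick) of the sprung wire loop: 35 mm wide, 58 mm long, pivoted on the lever 16 mm from the lever pivot. Brass colour. Starts folded on the lever or a little off it (folded: bar 74 mm from the lever pivot, 14 mm beyond its end). Its pivot is stiff: it may stay folded even with the lever at its forward stop; pushed about 30 degrees past upright it falls forward by its weight
- keeper (a point): seat of the bar in the keeper, a brass-coloured hook on the right half: 6 mm lip, 22 mm wide, pointing away from the latch (-y), underside 9 and top 13 mm above the strap. The bar sits below the lip, outside its post. At mould (-45, -28, 132.5) mm when shut; turns with the half. With the mould shut and lever at its forward stop, the loop falls just beyond the lip
- push_pad (a point): on the right half's outer face, on the latch strap's bent-down leg (46 mm wide, 50 to 126 mm above the bench), 100 mm above the bench; -y of its frame points outward; it turns with the half and lies at mould (-45, -79, 100) mm when shut
- oct_mould: bystander: octagonal plaster mould with a tan band, 112 mm across, 110 mm high; origin under its centre
- cup_mould: bystander: square plaster mould with a hole and black strap, 96 x 96 x 70 mm; origin under its centre
- jug: bystander: blue open pouring jug with a handle to its +y, 100 mm across, 130 mm high; origin under its centre
- beaker: bystander: unfired grey clay beaker, 72 mm across, 85 mm high; origin under its centre
- soap_jar: bystander: small amber jar with white lid, 38 mm across, 45 mm high, standing on top of the left half beside the latch; origin under its centre
- spray_bottle: bystander: tall white trigger spray bottle with a green head, 62 mm across, 195 mm high; origin under its centre
- brush: bystander: wooden-handled brush lying behind the mould
- scraper: bystander: wooden-handled metal scraper lying behind the mould

How it is judged:
By the outcome, as a careful person would: the job done as asked, in the order asked, and still so for the second after the job is handed in, with the robot touching nothing.
It also fails if it takes over 58 s, if anything falls off the work surface, if the arm or the gripper's body presses on something with over 40 N, if the wrist force passes 120 N, or if a joint passes its speed limit or range.

## Working session

There is one attempt and no reset: what is moved stays moved. The work goes in short steps, Python scripts to look and compute and a tool call to move; the robot and the scene stay as the last step left them, time stands still between calls to the robot, and variables do not carry over. Pictures are saved under pics/ and viewed, at most 10 in all, crops included, and the job is handed in when it is done.

Besides the shell and the picture viewer there is one more tool, called in YAML: its name, and indented under it one key for each argument. step_arm: Moves the arm, as the interface text tells. Its arguments: {"type":"object","properties":{"motion":{"type":"array"},"hand":{"type":"number"},"squeeze":{"type":"number"}},"required":["motion"]}

```bash
ls; mkdir -p pics
cat > h.py <<'E'
import numpy as np, cv2
from cell import robot
def cam(n):
    return robot.read_camera(n)
def proj(c,P):
    P=np.atleast_2d(P); R=np.array(c['rotation']); 
    if R.shape!=(3,3):
        from scipy.spatial.transform import Rotation as Ro
        R=Ro.from_euler('xyz',R).as_matrix()
    q=(P-np.array(c['xyz']))@R; q=q*[1,-1,-1]; K=np.array(c['intrinsics'])
    u=q@K.T; return u[:,:2]/u[:,2:]
def ray(c,uv):
    from scipy.spatial.transform import Rotation as Ro
    R=np.array(c['rotation']); R=R if R.shape==(3,3) else Ro.from_euler('xyz',R).as_matrix()
    K=np.array(c['intrinsics']); d=np.linalg.inv(K)@[uv[0],uv[1],1]
    d=R@(d*[1,-1,-1]); return np.array(c['xyz']),d/np.linalg.norm(d)
def onz(c,uv,z):
    o,d=ray(c,uv); return o+d*(z-o[2])/d[2]
def tri(c1,u1,c2,u2):
    o1,d1=ray(c1,u1);o2,d2=ray(c2,u2)
    t=np.linalg.lstsq(np.c_[d1,-d2],o2-o1,rcond=None)[0]
    a=o1+d1*t[0];b=o2+d2*t[1]; return (a+b)/2,np.linalg.norm(a-b)
E
python3 - <<'E'
from h import *
for n in ('scene','top'):
    c=cam(n); cv2.imwrite(f'pics/{n}0.png',cv2.cvtColor(c['pixels'],cv2.COLOR_RGB2BGR))
    print(n,c['xyz'],c['rotation'],c['intrinsics'],[k for k in c])
print(robot.observe())
E
```

```text
pics
scene [1.10877336 0.11212749 0.57301074] [ 8.82624010e-01 -5.63567600e-05  1.84849676e+00] [[460.27526893   0.         310.27944356]
 [  0.         460.27526893 243.94380277]
 [  0.           0.           1.        ]] ['pixels', 'intrinsics', 'xyz', 'rotation']
top [ 0.47605763 -0.02727569  1.08773962] [ 0.07421251 -0.00619962 -1.56322319] [[552.36500547   0.         313.78440305]
 [  0.         552.36500547 237.11001079]
 [  0.           0.           1.        ]] ['pixels', 'intrinsics', 'xyz', 'rotation']
{'time': 0.1, 'qpos': array([-1.43198692e+00,  3.42663320e-01,  1.52489015e+00,  1.69385899e-05,
        1.27541159e+00, -1.45976014e-01]), 'qvel': array([-0.00097579, -0.00243681, -0.00308632, -0.0003662 ,  0.00112401,
       -0.00029075]), 'joint_efforts': array([ 1.98721413e-03, -4.32001376e+01, -2.44695568e+01,  7.18639442e-02,
        5.26177988e-02, -3.78681500e-05]), 'tool_pos': array([ 0.14749178, -0.50351392,  0.24312006]), 'tool_rot': array([-3.14023720e+00, -2.15653049e-04,  2.84780333e-01]), 'contact_force': array([-0.12506497,  0.46694383,  0.38089247]), 'torque': array([-0.00135379,  0.00346813,  0.03855818]), 'grip_force': 0.0, 'opening': 0.09167835695406464}
```

View pics/scene0.png

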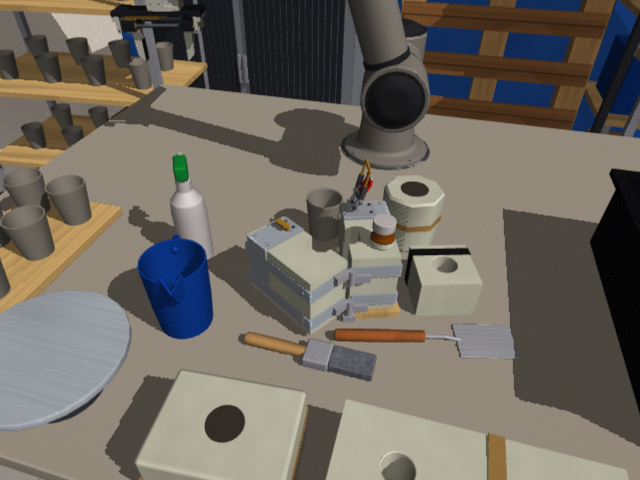

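View pics/top0.png

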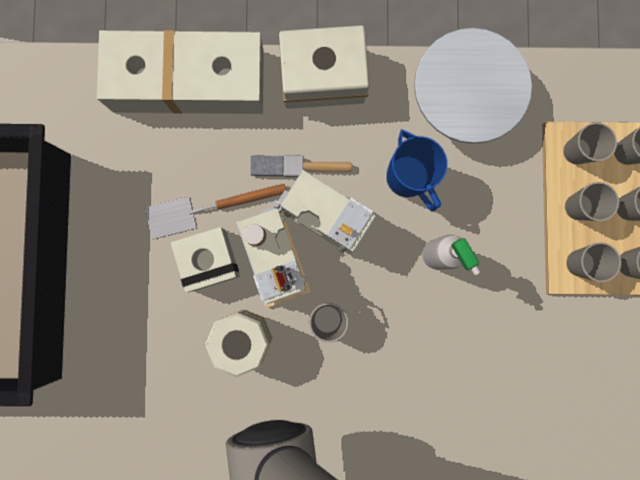

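Top view: the mould hinge is near (283,203), with the left half at (240–308, 210–305). The right half is open to (375,213)/(345,250). The red grip is at (281,278), the beaker at (330,321) and the jug at (415,165). I'll zoom in on both views.

Run:
```python
import cv2
t=cv2.imread('pics/top0.png')[165:315,225:425]; cv2.imwrite('pics/t1.png',cv2.resize(t,None,fx=4,fy=4,interpolation=cv2.INTER_CUBIC))
s=cv2.imread('pics/scene0.png')[150:330,235:435]; cv2.imwrite('pics/s1.png',cv2.resize(s,(660,594),interpolation=cv2.INTER_CUBIC))
```

```text
(no output)
```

View pics/t1.png

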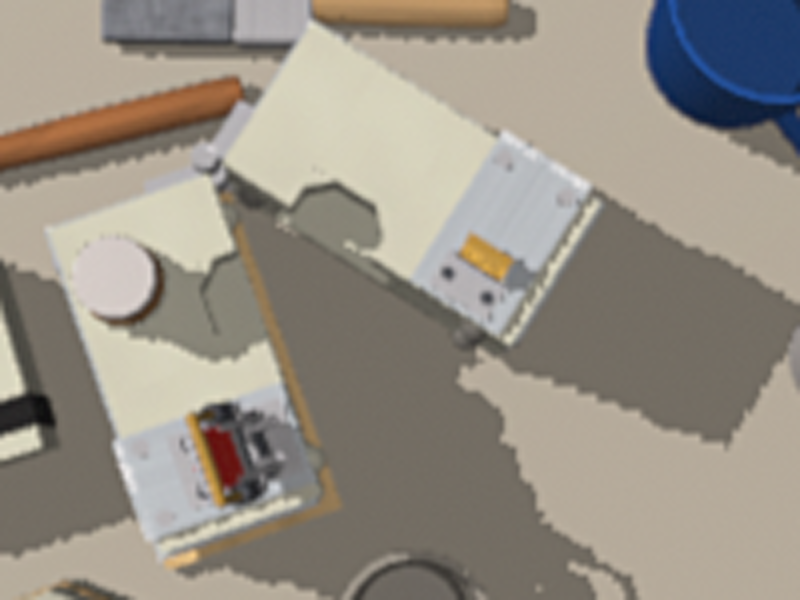

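View pics/s1.png

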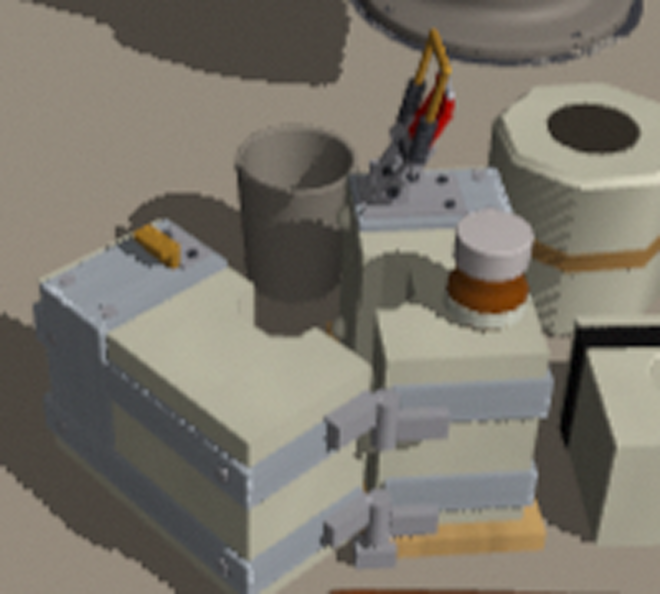

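The strap corners, brass keeper, red lever and brass loop bar are all visible. In the top crop the bar mid is at (205,458) and in the scene crop at (440,52). I'll fit the pose from the strap corners in both views.

```bash
cat > fit.py <<'E'
from h import *
from scipy.optimize import least_squares
ct,cs=cam('top'),cam('scene')
T=lambda p:np.array(p)/4+[225,165]
S=lambda p:np.array(p)/3.3+[235,150]
a,b=(-22,-68)
obs=[(ct,T((115,440)),a,79,0),(ct,T((155,545)),b,79,0),(ct,T((280,388)),a,0,0),
(ct,T((500,132)),a,-79,1),(ct,T((592,190)),b,-79,1),(ct,T((415,277)),a,0,1),
(cs,S((42,287)),b,-79,1),(cs,S((105,330)),a,-79,1),(cs,S((225,265)),a,0,1),
(cs,S((357,227)),a,0,0),(cs,S((510,225)),a,79,0),(cs,S((500,172)),b,79,0)]
def pt(p,x,y,z,m):
    X,Y,w,t=p; h=85.
    if m: # angle t: free end swings to -y => rotate about hinge by +t
        dx=x-h; x,y=h+dx*np.cos(t)-y*np.sin(t), dx*np.sin(t)+y*np.cos(t)
    return np.array([X+(x*np.cos(w)-y*np.sin(w))/1e3,Y+(x*np.sin(w)+y*np.cos(w))/1e3,z/1e3])
f=lambda p:np.concatenate([proj(c,pt(p,x,y,126,m))[0]-uv for c,uv,x,y,m in obs])
r=least_squares(f,[.42,.05,-.3,.6],loss='soft_l1');p=r.x
print(p,f(p).reshape(-1,2).round(1).tolist())
M=lambda P:np.r_[np.array([[np.cos(p[2]),np.sin(p[2])],[-np.sin(p[2]),np.cos(p[2])]])@(P[:2]-p[:2]),P[2]]*1e3
B,e=tri(ct,T((205,458)),cs,S((440,52)));print('bar',B,e,M(B))
print('keeper px top',(proj(ct,pt(p,-45,-28,132.5,1))[0]-[225,165])*4)
for n,q in dict(pad=(-45,-79,100,1),padshut=(-45,-79,100,0),pivot=(-45,18,139,0),hinge=(85,0,100,0),mid=(-45,-110,100,0)).items(): print(n,pt(p,*q))
for n,uv,z in (('jugrim',(388,165),.13),('jugbot',(397,193),.13),('beaker',(327,321),.085),('jar',T((115,278)),.17)): P=onz(ct,uv,z);print(n,P,M(P))
E
python3 fit.py
```

```text
[0.52839216 0.00527306 0.35948343 0.65530145] [[-0.3, 0.5], [-1.3, -0.8], [1.2, -2.2], [0.9, -0.9], [0.2, -1.5], [-1.8, 0.8], [-0.3, -0.9], [-1.2, 0.2], [1.7, -1.6], [0.4, -0.3], [1.5, -2.0], [-1.3, -1.6]]
bar [0.47365243 0.02617989 0.20988649] 0.0010921438468940053 [-43.88585556  38.82736975 209.88648556]
keeper px top [487.5100354  252.74508009]
pad [ 0.60644449 -0.11693885  0.1       ]
padshut [ 0.51406008 -0.08450774  0.1       ]
pivot [0.47993638 0.00629189 0.139     ]
hinge [0.60795884 0.03517527 0.1       ]
mid [ 0.5249656  -0.11352618  0.1       ]
jugrim [ 0.67541682 -0.16212401  0.13      ] [  78.73792066 -208.41873682  130.        ]
jugbot [ 0.62591564 -0.1777747   0.13      ] [  26.89515213 -205.65495767  130.        ]
beaker [ 0.39940478 -0.05786679  0.085     ] [-142.95434733  -13.72730178   85.        ]
jar [0.54788879 0.06757357 0.17      ] [ 40.16712452  51.45944112 170.        ]
```

```bash
cat > mv.py <<'E'
# args: x y z yaw [mould|w]; prints shift (60mm units) & spin
from h import *
import sys
from scipy.spatial.transform import Rotation as Ro
W=.3595; O=np.array([.5284,.0053])
Rm=np.array([[np.cos(W),-np.sin(W)],[np.sin(W),np.cos(W)]])
def rel(targets):
    s=robot.observe(); R=Ro.from_euler('xyz',s['tool_rot']).as_matrix(); p=s['tool_pos']
    mm=np.r_[Rm.T@(p[:2]-O),p[2]]*1e3
    print('t',s['time'],'pos',p.round(4),'yaw',s['tool_rot'][2].round(3),'mould',mm.round(1),'F',s['contact_force'].round(1))
    for t in targets:  # mould-frame mm, yaw
        P=np.r_[Rm@np.array(t[:2])/1e3+O,t[2]/1e3]
        d=R.T@(P-p)/.06; y=-(t[3]-s['tool_rot'][2]); y=(y+np.pi)%(2*np.pi)-np.pi
        print(t,d.round(3).tolist(),round(y,3))
if __name__=='__main__': rel([tuple(float(v) for v in a.split(',')) for a in sys.argv[1:]])
E
python3 - <<'E'
from mv import *
m=lambda x,y:Rm.T@(np.array([x,y])-O)*1e3
a=m(.632,-.133);print(a)
rel([(*a,290,2.585),(*a,110,2.585)])
ct=cam('top')
print('spray',m(*onz(ct,(443,253),.15)[:2]),m(*onz(ct,(465,255),.19)[:2]))
E
```

```text
[  48.32234351 -165.90600085]
t 0.2 pos [ 0.1475 -0.5037  0.2433] yaw 0.285 mould [-535.6 -342.4  243.3] F [-1.  -0.1  0.5]
(np.float64(48.32234350835029), np.float64(-165.90600084945996), 290, 2.585) [9.485, -3.661, -0.773] -2.3
(np.float64(48.32234350835029), np.float64(-165.90600084945996), 110, 2.585) [9.485, -3.658, 2.227] -2.3
spray [ -98.14024459 -238.61755133] [-111.9323613  -261.46464328]
```

step_arm:
  motion:
    - [[1,-0.4,-0.7],-0.19]
    - [[2,-0.8,-0.78],-0.37]
    - [[3,-1.2,-0.78],-0.56]
    - [[4,-1.5,-0.78],-0.74]
    - [[5,-1.9,-0.78],-0.93]
    - [[6,-2.3,-0.78],-1.1]
    - [[7,-2.7,-0.78],-1.3]
    - [[8,-3.1,-0.78],-1.5]
    - [[9,-3.5,-0.78],-1.7]
    - [[9.48,-3.66,-0.78],-1.85]
  hand: 255

```text
time: 1.5
tool_pos: [0.6331, -0.1316, 0.2904]
tool_rot: [-3.141, 0.0, 2.142]
contact_force: [0.4, -0.9, 0.3]
opening: 0.001
grip_force: 0.0
```

```bash
python3 mv.py 48.3,-165.9,290,2.585 48.3,-165.9,110,2.585
```

```text
t 1.5 pos [ 0.6331 -0.1316  0.2904] yaw 2.142 mould [  49.9 -165.   290.4] F [ 0.4 -0.9  0.3]
(48.3, -165.9, 290.0, 2.585) [-0.009, -0.029, 0.006] -0.443
(48.3, -165.9, 110.0, 2.585) [-0.009, -0.029, 3.006] -0.443
```

step_arm:
  motion:
    - [[0,-0.03,0.3],-0.18]
    - [[0,-0.03,0.8],-0.36]
    - [[0,-0.03,1.4],-0.44]
    - [[0,-0.03,2.0],-0.44]
    - [[0,-0.03,2.5],-0.44]
    - [[0,-0.03,3.0],-0.44]
    - [[0,-0.03,3.0],-0.44]

```text
time: 2.38
tool_pos: [0.6286, -0.1337, 0.1079]
tool_rot: [-3.14, -0.006, 2.575]
contact_force: [0.0, -0.5, 0.2]
opening: 0.0
grip_force: 0.0
```

Run:
```python
from mv import *
# contact center path: pad at half coords (-45,-79-10.5) for angles
T=[]
for t in (.655,.5,.35,.2,.1,.03,0,-.02):
    d=-130.;y=-89.5
    T.append((round(85+d*np.cos(t)-y*np.sin(t),1),round(d*np.sin(t)+y*np.cos(t),1),110,W+t+np.pi/2))
rel(T)
c=cam('top');s=c['pixels'][165:315,225:425]
cv2.imwrite('pics/t2.png',cv2.resize(s,None,fx=3,fy=3)[:,:,::-1])
```

```text
t 2.375 pos [ 0.6286 -0.1337  0.1079] yaw 2.575 mould [  44.9 -165.4  107.9] F [ 0.  -0.5  0.2]
(np.float64(36.4), np.float64(-150.2), 110, 2.5852963267948965) [0.288, 0.039, -0.034] -0.011
(np.float64(13.8), np.float64(-140.9), 110, 2.4302963267948963) [0.638, -0.169, -0.032] 0.144
(np.float64(-6.4), np.float64(-128.7), 110, 2.280296326794897) [1.003, -0.316, -0.03] 0.294
(np.float64(-24.6), np.float64(-113.5), 110, 2.1302963267948964) [1.388, -0.406, -0.027] 0.444
(np.float64(-35.4), np.float64(-102.0), 110, 2.030296326794897) [1.649, -0.435, -0.026] 0.544
(np.float64(-42.3), np.float64(-93.4), 110, 1.9602963267948965) [1.833, -0.441, -0.025] 0.614
(np.float64(-45.0), np.float64(-89.5), 110, 1.9302963267948965) [1.912, -0.438, -0.024] 0.644
(np.float64(-46.8), np.float64(-86.9), 110, 1.9102963267948965) [1.964, -0.436, -0.024] 0.664
```

step_arm:
  motion:
    - [[0.15,0.02,-0.03],0]
    - [[0.29,0.03,-0.03],0]
    - [[0.46,-0.07,-0.03],0.07]
    - [[0.64,-0.17,-0.03],0.14]
    - [[0.82,-0.25,-0.03],0.22]
    - [[1.0,-0.32,-0.03],0.29]
    - [[1.2,-0.36,-0.03],0.37]
    - [[1.39,-0.41,-0.03],0.44]
    - [[1.52,-0.42,-0.03],0.49]
    - [[1.65,-0.43,-0.03],0.54]

```text
time: 3.68
tool_pos: [0.5329, -0.1037, 0.1139]
tool_rot: [3.14, 0.004, 2.033]
contact_force: [-0.7, -4.5, 1.0]
opening: 0.0005
grip_force: 2.1
```

```bash
python3 mv.py -42.3,-93.4,110,1.96 -45,-89.5,110,1.93 -46.8,-86.9,110,1.92
```

```text
t 3.675 pos [ 0.5329 -0.1037  0.1139] yaw 2.033 mould [ -34.1 -103.7  113.9] F [-0.7 -4.5  1. ]
(-42.3, -93.4, 110.0, 1.96) [0.184, -0.118, 0.063] 0.073
(-45.0, -89.5, 110.0, 1.93) [0.254, -0.156, 0.063] 0.103
(-46.8, -86.9, 110.0, 1.92) [0.3, -0.181, 0.063] 0.113
```

step_arm:
  motion:
    - [[0.06,-0.04,0],0.03]
    - [[0.12,-0.07,0],0.05]
    - [[0.18,-0.12,0],0.07]
    - [[0.22,-0.14,0],0.09]
    - [[0.25,-0.15,0],0.1]
    - [[0.25,-0.15,0],0.1]

```text
time: 4.42
tool_pos: [0.519, -0.0942, 0.1125]
tool_rot: [3.14, 0.002, 1.934]
contact_force: [3.0, -5.6, 0.3]
opening: 0.0003
grip_force: 3.3
```

Run:
```python
from mv import *
rel([(-45,-89.5,110,1.93),(-46,-86,110,1.93)])
c=cam('top');s=c['pixels'][165:315,225:425]
cv2.imwrite('pics/t3.png',cv2.resize(s,None,fx=3,fy=3)[:,:,::-1])
```

```text
t 4.425 pos [ 0.519  -0.0942  0.1125] yaw 1.934 mould [-43.8 -89.8 112.5] F [ 3.  -5.6  0.3]
(-45, -89.5, 110, 1.93) [0.006, -0.02, 0.041] 0.004
(-46, -86, 110, 1.93) [0.064, -0.037, 0.041] 0.004
```

View pics/t3.png

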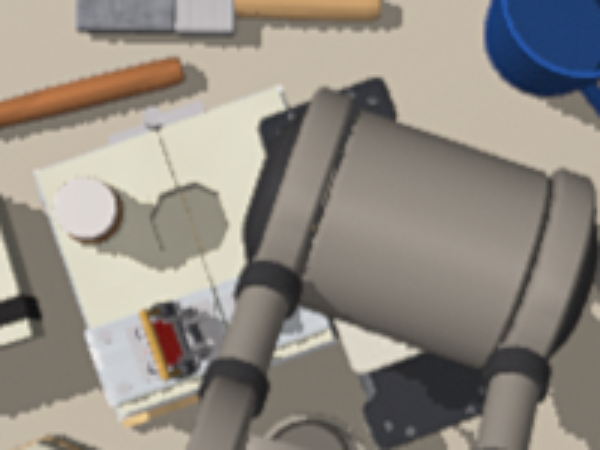

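The half is nearly shut, with a thin seam line from (160,130) to (225,320). I'll press a bit more until the force shows the stop.

step_arm:
  motion:
    - [[0.03,-0.02,0],0]
    - [[0.06,-0.04,0],0]
    - [[0.09,-0.04,0],0]
    - [[0.11,-0.04,0],0]

```text
time: 4.97
tool_pos: [0.5189, -0.094, 0.1127]
tool_rot: [3.134, 0.014, 1.934]
contact_force: [18.2, -30.0, -16.5]
opening: 0.0006
grip_force: 16.9
```

```bash
python3 mv.py -45,-110,110,1.93 -45,-110,290,1.93
```

```text
t 4.975 pos [ 0.5189 -0.094   0.1127] yaw 1.934 mould [-43.8 -89.6 112.7] F [ 18.2 -30.  -16.5]
(-45.0, -110.0, 110.0, 1.93) [-0.34, -0.021, 0.05] 0.004
(-45.0, -110.0, 290.0, 1.93) [-0.382, 0.003, -2.95] 0.004
```

step_arm:
  motion:
    - [[-0.2,-0.02,0],0]
    - [[-0.36,-0.02,-0.2],0]
    - [[-0.38,0,-1.0],0]
    - [[-0.38,0,-2.0],0]
    - [[-0.38,0,-3.0],0]
    - [[-0.38,0,-3.2],0]
    - [[-0.38,0,-3.2],0]

```text
time: 5.85
tool_pos: [0.5214, -0.1091, 0.3048]
tool_rot: [3.141, 0.0, 1.935]
contact_force: [-0.7, -0.2, -0.7]
opening: 0.0003
grip_force: 0.0
```

```bash
python3 mv.py -45,80,305,1.93 -45,80,189,1.93
```

```text
t 5.85 pos [ 0.5214 -0.1091  0.3048] yaw 1.935 mould [ -46.8 -104.6  304.8] F [-0.7 -0.2 -0.7]
(-45.0, 80.0, 305.0, 1.93) [3.077, 0.045, -0.004] 0.005
(-45.0, 80.0, 189.0, 1.93) [3.077, 0.044, 1.929] 0.005
```

step_arm:
  motion:
    - [[0.8,0.04,0],0]
    - [[1.6,0.04,0],0]
    - [[2.4,0.04,0],0]
    - [[3.08,0.04,0],0]
    - [[3.08,0.04,0.5],0]
    - [[3.08,0.04,1.2],0]
    - [[3.08,0.04,1.93],0]
    - [[3.08,0.04,1.93],0]

```text
time: 6.85
tool_pos: [0.4547, 0.0643, 0.1846]
tool_rot: [-3.132, -0.004, 1.935]
contact_force: [0.3, -0.9, 0.9]
opening: 0.0003
grip_force: 0.0
```

Run:
```python
from mv import *
rel([(-45,54,189,1.93),(-45,40,189,1.93),(-45,30,189,1.93),(-45,20,189,1.93)])
c=cam('scene');s=c['pixels'][100:280,235:475]
cv2.imwrite('pics/s3.png',cv2.resize(s,None,fx=3,fy=3)[:,:,::-1])
```

```text
t 6.85 pos [0.4547 0.0643 0.1846] yaw 1.935 mould [-48.2  81.1 184.6] F [ 0.3 -0.9  0.9]
(-45, 54, 189, 1.93) [-0.452, 0.051, -0.076] 0.005
(-45, 40, 189, 1.93) [-0.685, 0.05, -0.077] 0.005
(-45, 30, 189, 1.93) [-0.852, 0.049, -0.078] 0.005
(-45, 20, 189, 1.93) [-1.018, 0.048, -0.079] 0.005
```

View pics/s3.png

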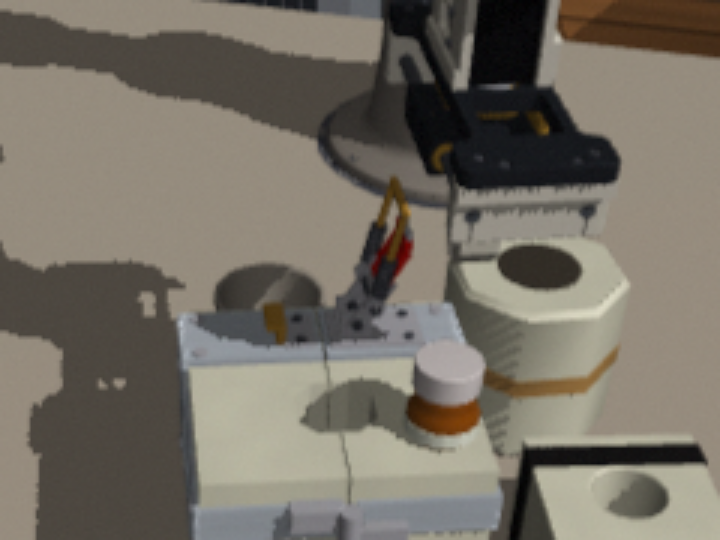

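Run:
```python
from mv import *
c=cam('scene');s=robot.observe();p=np.array(s['tool_pos'])
print(((proj(c,[p,p-[0,0,.017],p+[0,0,.05],[.4,.1,.11]])-[235,100])*3).round())
cv2.imwrite('pics/s4.png',cv2.resize(c['pixels'][0:280,200:573],(800,600))[:,:,::-1])
ct=cam('top');cv2.imwrite('pics/t4.png',ct['pixels'][:,:,::-1])
```

```text
[[473. 228.]
 [470. 255.]
 [484. 143.]
 [532. 302.]]
```

View pics/s4.png

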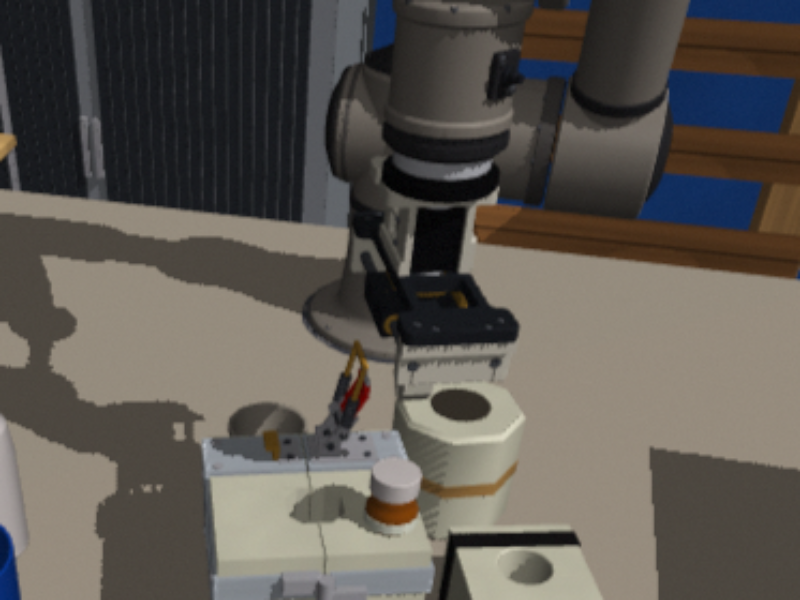

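The gripper body's near end hides the fingers in this view. The lever at (350,395) is clear of it. Next I push it forward toward -y.

step_arm:
  motion:
    - [[-0.2,0.05,-0.08],0]
    - [[-0.4,0.05,-0.08],0]
    - [[-0.5,0.05,-0.08],0]
    - [[-0.6,0.05,-0.08],0]
    - [[-0.7,0.05,-0.08],0]
    - [[-0.78,0.05,-0.08],0]
    - [[-0.86,0.05,-0.08],0]
    - [[-0.93,0.05,-0.08],0]
    - [[-1.0,0.05,-0.08],0]
    - [[-1.0,0.05,-0.08],0]

```text
time: 8.25
tool_pos: [0.4824, 0.0087, 0.1933]
tool_rot: [3.142, 0.0, 1.934]
contact_force: [-0.4, 0.3, 0.2]
opening: 0.0003
grip_force: 0.0
```

Run:
```python
from mv import *
rel([(-45,20,189,1.93),(-45,17,189,1.93),(-45,14,189,1.93)])
c=cam('scene')
cv2.imwrite('pics/s5.png',cv2.resize(c['pixels'][120:270,270:470],None,fx=4,fy=4,interpolation=2)[:,:,::-1])
```

```text
t 8.25 pos [0.4824 0.0087 0.1933] yaw 1.934 mould [-41.9  19.4 193.3] F [-0.4  0.3  0.2]
(-45, 20, 189, 1.93) [0.01, -0.052, 0.071] 0.004
(-45, 17, 189, 1.93) [-0.04, -0.052, 0.071] 0.004
(-45, 14, 189, 1.93) [-0.09, -0.052, 0.071] 0.004
```

View pics/s5.png

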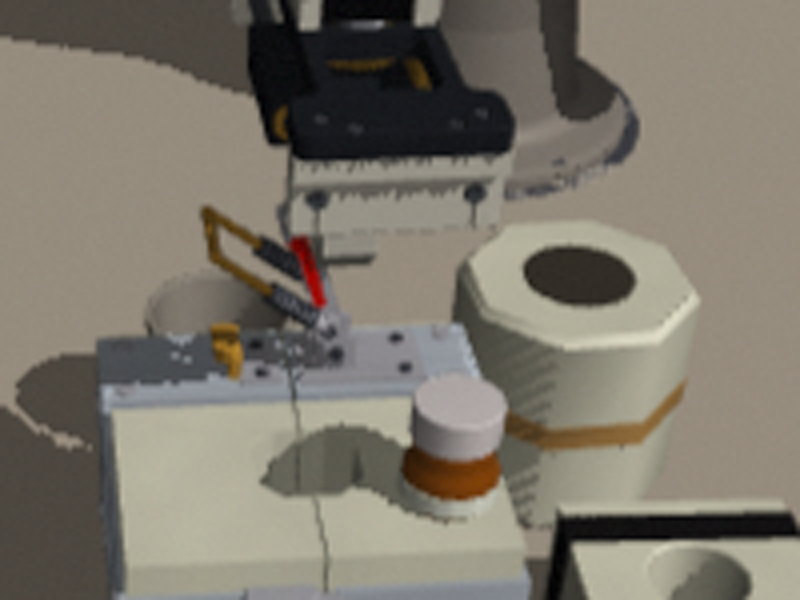

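The loop has unfolded forward (bar at ~(208,230)) and is probably falling. The lever is near its stop, so I push until I feel it.

step_arm:
  motion:
    - [[-0.02,-0.05,0.07],0]
    - [[-0.04,-0.05,0.07],0]
    - [[-0.06,-0.05,0.07],0]
    - [[-0.08,-0.05,0.07],0]
    - [[-0.1,-0.05,0.07],0]
    - [[-0.1,-0.05,0.07],0]

```text
time: 9.05
tool_pos: [0.4801, 0.0059, 0.1888]
tool_rot: [-3.141, -0.007, 1.935]
contact_force: [-4.1, 16.9, 3.5]
opening: 0.0006
grip_force: 8.6
```

Run:
```python
from mv import *
rel([(-45,12,189,1.93),(-45,9,189,1.93)])
c=cam('scene');ct=cam('top')
a=cv2.resize(c['pixels'][150:240,270:370],None,fx=4,fy=4,interpolation=2)
b=cv2.resize(ct['pixels'][230:320,245:345],None,fx=4,fy=4,interpolation=2)
cv2.imwrite('pics/s6.png',np.hstack([a,b])[:,:,::-1])
```

```text
t 9.05 pos [0.4801 0.0059 0.1888] yaw 1.935 mould [-45.   17.5 188.8] F [-4.1 16.9  3.5]
(-45, 12, 189, 1.93) [-0.092, -0.0, -0.003] 0.005
(-45, 9, 189, 1.93) [-0.142, -0.0, -0.004] 0.005
```

View pics/s6.png

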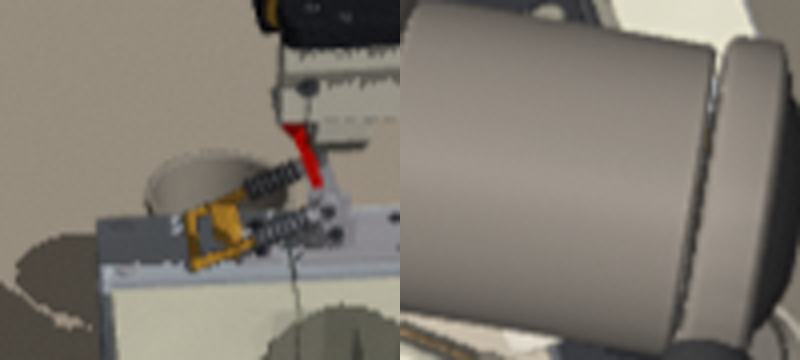

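Force of 17 N at the predicted position, so the lever is at its stop. The loop bar has dropped around and beyond the keeper, at ~(190,235) left of the lip. Now I go around to the lever's other side.

step_arm:
  motion:
    - [[0.3,0,0],0]
    - [[0.35,0,-0.6],0]
    - [[0.35,0,-1.3],0]
    - [[0,0,-1.5],0]
    - [[-0.6,0,-1.5],0]
    - [[-0.9,0,-1.3],0]
    - [[-0.9,0,-0.6],0]
    - [[-0.9,0,-0.15],0]
    - [[-0.9,0,-0.15],0]

```text
time: 10.28
tool_pos: [0.4989, -0.0475, 0.1954]
tool_rot: [-3.136, -0.004, 1.935]
contact_force: [0.4, -0.1, 0.4]
opening: 0.0
grip_force: 0.0
```

```bash
python3 mv.py -45,-36,198,1.93 -45,6.5,200,1.93 -45,18,199,1.93 -45,28.8,195.1,1.93 -45,38.2,188.5,1.93 -45,45.6,179.7,1.93
```

```text
t 10.275 pos [ 0.4989 -0.0475  0.1954] yaw 1.935 mould [-46.2 -39.  195.4] F [ 0.4 -0.1  0.4]
(-45.0, -36.0, 198.0, 1.93) [0.051, 0.02, -0.043] 0.005
(-45.0, 6.5, 200.0, 1.93) [0.759, 0.022, -0.074] 0.005
(-45.0, 18.0, 199.0, 1.93) [0.951, 0.023, -0.056] 0.005
(-45.0, 28.8, 195.1, 1.93) [1.131, 0.024, 0.009] 0.005
(-45.0, 38.2, 188.5, 1.93) [1.287, 0.026, 0.12] 0.005
(-45.0, 45.6, 179.7, 1.93) [1.41, 0.027, 0.267] 0.005
```

step_arm:
  motion:
    - [[0.2,0.02,-0.06],0]
    - [[0.35,0.02,-0.07],0]
    - [[0.47,0.02,-0.07],0]
    - [[0.58,0.02,-0.07],0]
    - [[0.68,0.02,-0.07],0]
    - [[0.76,0.02,-0.07],0]
    - [[0.86,0.02,-0.07],0]
    - [[0.95,0.02,-0.06],0]
    - [[1.04,0.02,-0.03],0]
    - [[1.13,0.02,0.01],0]

```text
time: 11.52
tool_pos: [0.4777, 0.016, 0.1975]
tool_rot: [3.141, 0.0, 1.935]
contact_force: [1.1, -1.4, 2.8]
opening: 0.0007
grip_force: 1.1
```

Run:
```python
from mv import *
rel([(-45,38.2,188.5,1.93),(-45,45.6,179.7,1.93),(-45,50.5,169.3,1.93),(-45,52.2,161.8,1.93),(-45,52.5,156,1.93),(-45,52.5,150,1.93)])
c=cam('scene')
a=cv2.resize(c['pixels'][150:240,270:400],None,fx=6,fy=6,interpolation=2)
cv2.imwrite('pics/s7.png',a[:,:,::-1])
hsv=cv2.cvtColor(c['pixels'],cv2.COLOR_RGB2HSV)
m=cv2.inRange(hsv,(12,120,70),(28,255,255))[180:240,290:370]
n,l,st,ce=cv2.connectedComponentsWithStats(m);print(st[1:],(ce[1:]+[290,180]).round(1))
def P(y,z,x=-45): return np.r_[Rm@np.array([x,y])/1e3+O,z/1e3]
print(proj(c,[P(-28,132.5),P(-28,132.5,-62),P(-28,132.5,-28),P(-40,131,-62),P(-40,131,-28),P(-34,137,-34),P(-34,137,-56)]).round(1).tolist())
for r in m[0:50]: print(''.join('#' if v else '.' for v in r))
```

```text
t 11.525 pos [0.4777 0.016  0.1975] yaw 1.935 mould [-43.7  27.8 197.5] F [ 1.1 -1.4  2.8]
(-45, 38.2, 188.5, 1.93) [0.174, -0.021, 0.149] 0.005
(-45, 45.6, 179.7, 1.93) [0.297, -0.021, 0.296] 0.005
(-45, 50.5, 169.3, 1.93) [0.379, -0.02, 0.469] 0.005
(-45, 52.2, 161.8, 1.93) [0.407, -0.02, 0.594] 0.005
(-45, 52.5, 156, 1.93) [0.412, -0.02, 0.691] 0.005
(-45, 52.5, 150, 1.93) [0.412, -0.02, 0.791] 0.005
[[ 33  17  19  20 151]] [[329.6 207. ]]
[[325.2, 208.0], [324.1, 202.2], [326.3, 213.9], [317.0, 203.3], [318.9, 215.0], [322.3, 209.7], [320.9, 202.2]]
................................................................................
................................................................................
................................................................................
................................................................................
................................................................................
................................................................................
......................................................
[... 2809 characters left out ...]
....................................................
................................................................................
................................................................................
................................................................................
................................................................................
................................................................................
................................................................................
................................................................................
................................................................................
```

The bar's pixels run (323,201)–(326,215), which matches the seat's predicted (324,202)–(326,214). It is hooked, so I continue.

step_arm:
  motion:
    - [[0.06,-0.02,0.04],0]
    - [[0.12,-0.02,0.09],0]
    - [[0.17,-0.02,0.15],0]
    - [[0.23,-0.02,0.22],0]
    - [[0.3,-0.02,0.3],0]
    - [[0.34,-0.02,0.38],0]
    - [[0.38,-0.02,0.47],0]
    - [[0.4,-0.02,0.53],0]
    - [[0.41,-0.02,0.6],0]

```text
time: 12.7
tool_pos: [0.4672, 0.0384, 0.1608]
tool_rot: [-3.14, -0.001, 1.935]
contact_force: [-0.1, -0.3, 0.2]
opening: 0.0004
grip_force: 0.0
```

```bash
python3 mv.py -45,52.2,158,1.93 -45,52.5,154,1.93 -45,52.5,150,1.93
```

```text
t 12.7 pos [0.4672 0.0384 0.1608] yaw 1.935 mould [-45.6  52.5 160.8] F [-0.1 -0.3  0.2]
(-45.0, 52.2, 158.0, 1.93) [-0.005, 0.01, 0.046] 0.005
(-45.0, 52.5, 154.0, 1.93) [0.0, 0.01, 0.113] 0.005
(-45.0, 52.5, 150.0, 1.93) [0.0, 0.011, 0.18] 0.005
```

step_arm:
  motion:
    - [[0,0.01,0.04],0]
    - [[0,0.01,0.08],0]
    - [[0,0.01,0.11],0]
    - [[0,0.01,0.14],0]
    - [[0,0.01,0.16],0]

```text
time: 13.32
tool_pos: [0.4687, 0.0384, 0.1537]
tool_rot: [3.14, 0.001, 1.935]
contact_force: [-7.8, -0.6, 23.4]
opening: 0.0004
grip_force: 12.2
```

Firm contact at tip z = 0.137, which matches the lever fully down. I retreat and check.

step_arm:
  motion:
    - [[0,0,-0.3],0]
    - [[0,0,-1],0]
    - [[0,0,-2],0]
    - [[0.5,0,-2.5],0]
    - [[1.3,0.5,-2.5],0]
    - [[2,1,-2.5],0]
    - [[2.5,1,-2.5],0]
    - [[2.5,1,-2.5],0]

```text
time: 14.32
tool_pos: [0.4704, 0.2016, 0.3016]
tool_rot: [-3.141, -0.0, 1.938]
contact_force: [1.1, -1.3, -0.8]
opening: 0.0002
grip_force: 0.0
```

Run:
```python
from mv import *
rel([])
c=cam('scene');t=cam('top')
a=cv2.resize(c['pixels'][150:290,230:430],(572,400),interpolation=2)
b=cv2.resize(t['pixels'][150:350,140:480],(572,336))[:,:572]
b=cv2.resize(t['pixels'][150:350,140:480],(228*1,134))
x=np.vstack([cv2.resize(c['pixels'][160:270,250:430],(600,366),interpolation=2),cv2.resize(t['pixels'][130:370,140:540],(390,234))[:, :].repeat(1,0) if 0 else np.pad(cv2.resize(t['pixels'][130:370,140:540],(390,234)),((0,0),(0,210),(0,0)))])
cv2.imwrite('pics/f.png',x[:,:,::-1])
```

```text
t 14.325 pos [0.4704 0.2016 0.3016] yaw 1.938 mould [ 14.8 204.1 301.6] F [ 1.1 -1.3 -0.8]
```

View pics/f.png

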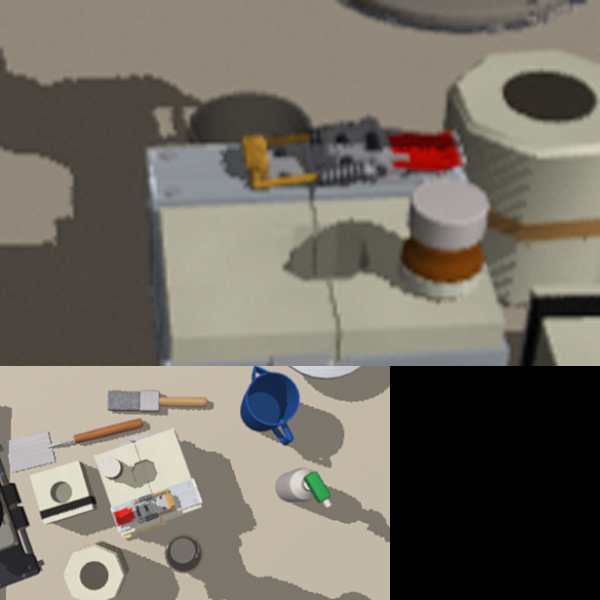

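The picture shows the lever flat (red grip at 430,150), the bar seated at the keeper (255,160), the seam tight, and everything else where it was.

```bash
python3 -c "
from cell import robot
print(robot.hand_in())"
```

```text
the job is handed in; nothing more can be done
None
```

The mould is shut, the wire loop is hooked on its keeper and the latch lever is snapped fully down; I handed the job in at about 14 s, and the last picture shows nothing else knocked over or visibly moved.

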